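# Bring the unwind brake up to its third click

### The job

The label web is threaded but its unwind brake is still parked off. With a fingertip, push the red tab of the blue brake unit's catch all the way in, which frees the lever; then push the black-handled lever along its slot, away from the catch end, one click at a time, pausing for about a second in each notch so that the tension builds gently, and leave it seated in the third notch, without ever running past it (too much braking tears the web). Only push: do not pinch the lever or the tab, and leave the parts lying round the unit where they are.

Things in the scene. Friction and masses are not known exactly. Their poses are not given: they have to be found in the camera images.
- brake_unit: blue cast brake control bolted down: foot 204 x 104 x 9 mm (unit x -112 to 92), housing 80 mm wide (x -102 to 82), aluminium gate plate on top 50 mm above the cabinet, brass plug 8 mm higher at x 62, pipe elbow to x 123. Origin: cabinet top, under the slot's centre line. x: along the slot, the way the lever is pushed (away from the catch end); y: to the side of the red tab; z up
- brake_lever (a joint): lever along the slot, m: 0 off end, free to 0.008; notches 1-5 at 0.024, 0.040, 0.056, 0.072, 0.088; stop 0.092. Leaving a notch takes about 7 N at once, fading to none at the crest 8 mm on (0.032, 0.048, 0.064); 1 mm past it a spring ball snaps the lever into the next notch, ahead of the finger. The unpushed catch stops it at 0.0095. A dark line beside the slot marks each notch
- lever_push (a point): centre of the face to push: the off-end face of the lever's black handle, looking along the unit's -x; 38 mm wide (unit y), 42 mm tall, 63 to 105 mm above the cabinet, this point at 84. The handle is 23 mm thick along x. The point moves with the lever; at unit x = -69.5 mm when the lever reads 0
- grip_near: the black handle scale on the off-end side of the lever blade, the one to push on; 9.5 x 38 x 42 mm, origin at gate level on the slot's centre line, handle 13 to 55 mm above it
- grip_far: the black handle scale on the other side of the blade, same size, 13.5 mm farther along the slot; pressing both scales at once is pinching
- catch (a joint): travel of the slide catch in m: 0 = its hook lies in front of the lever; 0.018 = fully pushed in against its stop, towards the unit's -y; over 0.012 the lever is free. It stays where it is left; about 3 N of friction
- catch_push (a point): centre of the outer face of the red tab of the catch, which looks along the unit's +y; push it towards -y. The face is 34 mm wide (unit x) and 30 mm tall, centre 65.5 mm above the cabinet, tab 7 mm thick; at unit x = -82.5 mm, y = +64 mm when the catch reads 0
- catch_outer: the red plastic outer half of the tab, 34 x 4 x 30 mm; origin on the unit's axis at gate level
- catch_inner: the steel inner half of the tab, 34 x 3 x 30 mm; origin on the unit's axis at gate level; pressing both halves at once is pinching
- ball_bearing: sealed ball bearing lying flat, 52 mm across, 15 mm tall; loose, to be left alone; origin at the centre of its underside
- hex_nut: large bright hex nut, 34 mm across, 14 mm tall; loose, to be left alone; origin at the centre of its underside
- brass_bush: brass flange bush, 38 mm across, 34 mm tall; loose, to be left alone; origin at the centre of its underside
- shaft_clamp_1: split aluminium shaft clamp block, 46 x 56 x 55 mm; loose, to be left alone; origin at the centre of its underside

How it is judged:
By the outcome, as a careful person would: the job done as asked, in the order asked, and still so for the second after the job is handed in, with the robot touching nothing.
It also fails if it takes over 72 s, if anything falls off the work surface, if the arm or the gripper's body presses on something with over 40 N, if the wrist force passes 120 N, or if a joint passes its speed limit or range.

### The arm

A 7-joint arm with a two-finger parallel gripper is mounted at the origin on a cart in front of the work surface, level with it; the furniture and walls round the work are solid. World frame = base frame: x ahead of the robot, y to its left, z up, the work surface at z = 0. Lengths are in m, angles in degrees, forces in N, time in s.
With the tool pointing down it reaches from about 0.35 to 0.9 m from the base axis. Payload 8.1 kg.
Tool frame: the origin (TCP) lies between the finger pads; the fingertips stand robot.tcp_to_tips ahead of it and the grasp point (between the pads) lies 8 mm behind it (robot.tcp_to_tips is the distance from the TCP to the fingertips, in m); z points along the fingers, y is the direction in which the jaws open and shut (so a half turn about z gives the same grasp; the last joint's range is limited). The gripper opens to 85 mm and grips with 20 to 120 N. Pads are 22 mm wide; open, the fingers measure 114 mm over their backs; the gripper's body (76 mm by 85 mm) begins 54 mm behind the grasp point. The pads swing forward as they close: fully open they stand 13 mm farther back than shut.
Start: joints at [-79.962, 24.895, 1.432, 90.138, -0.665, 64.973, -4.303], TCP at [0.171, 0.601, 0.242] pointing down, gripper open.
Joint ranges: [-149.89, 149.89], [-25.12, 119.58], [-72.63, 75.52], [4.76, 147.25], [-75.54, 255.54], [6.69, 114.76], [-157.13, 157.13]. Speed limits (degrees/s): [127.2, 127.2, 172.46, 172.46, 180, 180, 180].

### API

Orientations are given as a 3x3 rotation matrix whose columns are the frame's x, y, z axes.
In Python, from plant import robot gives the robot as it stands. The module is installed in compiled form; this text tells all that it offers. Calls block until the motion is done:
- robot.movep(position, orientation): joint-space move of the TCP to a pose.
- robot.servo_line(position, attitude=None, v=0.15, stop_force=None): straight line of the TCP; attitude=None keeps the orientation; v is the mean speed in m/s. With stop_force (N) it stops when the force on the tool has changed by that much, and returns True; else False.
- robot.move_j(angles): joint-space move.
- robot.gripper_to(opening): finger opening in m; the grip force is fixed at half the most; returns when the fingers have stopped.
- robot.hold(seconds).
- robot.ik(position, orientation): joint angles nearest the present ones, or None.
- robot.read_state(): the state.
- robot.snapshot(name): name is "scene" or "side" or "wrist"; returns (picture, depth): 420x560x3 uint8, red, green, blue; 420x560 float32, m along the optical axis (not along the pixel's ray), 0 where there is no reading.
- robot.calibration(name): a dict with "camera_matrix" (3x3 intrinsics, pixels), "cam_to_world" (4x4, takes a point from camera to world coordinates); the wrist camera has in their place "tool_from_camera" (4x4, takes a point from camera to tool coordinates, whose origin is the TCP and whose axes are the flange's). Camera axes: x right, y up, looking along -z (the intrinsics and any distortion apply to the point x, -y, -z); pixel columns grow to the right and rows downward; lengths in m; the calibration is good to about 2 mm. A picture is of the moment at which its call begins: read the wrist's pose just before it. calibration takes no time and is no camera call.
A pose or a line that the arm cannot do raises robot.Unreachable and nothing moves.
- robot.hand_in(): hands the job in, once; it reports no verdict.
The state is a dict: "time_s": time; "qpos": joint angles; "qvel": joint speeds; "joint_torque": joint torques, N m; "ee_pos": TCP position; "orientation": TCP orientation; "contact_force": force on the tool from outside, world axes, zero at the start; "ft_torque": the same for the moment, N m; "width": finger opening in m.
Only numpy, scipy, OpenCV 4.12 (cv2) and the standard library are available. Lean on these libraries where they do the work, as an engineer would, in place of code of your own. Each camera call takes 0.05 s, during which the arm holds its last target.

## Working session

There is one attempt and no reset: what is moved stays moved. The work goes in short steps, each a Python script; the robot and the scene stay as the last script left them, time stands still between calls to the robot, and variables do not carry over. Pictures are saved under pics/ and viewed, and the job is handed in when it is done.

```bash
mkdir -p pics
python3 - <<'E'
from plant import robot
import cv2,numpy as np
for n in("scene","side","wrist"):
    p,d=robot.snapshot(n); cv2.imwrite(f"pics/{n}0.png",p[:,:,::-1]); np.save(f"{n}0.npy",d)
    c=robot.calibration(n); print(n,{k:np.round(v,3).tolist() for k,v in c.items()} )
s=robot.read_state(); print(s); print(robot.tcp_to_tips)
E
```

```text
scene {'camera_matrix': [[432.952, 0.0, 281.79], [0.0, 432.952, 203.935], [0.0, 0.0, 1.0]], 'cam_to_world': [[0.663, -0.639, 0.389, 0.879], [0.748, 0.576, -0.329, -0.249], [-0.013, 0.51, 0.86, 0.835], [0.0, 0.0, 0.0, 1.0]]}
side {'camera_matrix': [[502.712, 0.0, 285.904], [0.0, 502.712, 214.802], [0.0, 0.0, 1.0]], 'cam_to_world': [[-0.328, -0.772, 0.544, 1.014], [0.944, -0.26, 0.2, 0.215], [-0.013, 0.579, 0.815, 0.788], [0.0, 0.0, 0.0, 1.0]]}
wrist {'camera_matrix': [[347.193, 0.0, 280.467], [0.0, 347.193, 211.226], [0.0, 0.0, 1.0]], 'tool_from_camera': [[0.001, 0.955, 0.296, 0.077], [1.0, -0.001, 0.0, 0.0], [0.0, 0.296, -0.955, -0.131], [0.0, 0.0, 0.0, 1.0]]}
{'time_s': 0.15, 'qpos': array([-79.96091265,  24.92943909,   1.43212257,  90.17554209,
        -0.66195163,  64.97186792,  -4.30435291]), 'qvel': array([-0.04121875, -0.10902162,  0.0526537 , -0.13454735, -0.02466794,
        0.03872026, -0.05850478]), 'joint_torque': array([ 1.25933850e-03, -6.70883918e+01,  1.02578424e+00, -3.16449308e+01,
        1.56826928e-02,  9.05410823e-03, -1.93013375e-05]), 'ee_pos': array([0.17138248, 0.60068216, 0.24169379]), 'orientation': array([[-9.61631492e-01,  2.74344390e-01, -1.70174054e-04],
       [ 2.74344395e-01,  9.61630775e-01, -1.18590545e-03],
       [-1.61701900e-04, -1.18709032e-03, -9.99999282e-01]]), 'contact_force': array([ 0.17442898, -0.33929404, -0.79423599]), 'ft_torque': array([-0.01005849,  0.02841073,  0.06247653]), 'width': 0.08551058648593927}
0.011
```

View pics/scene0.png

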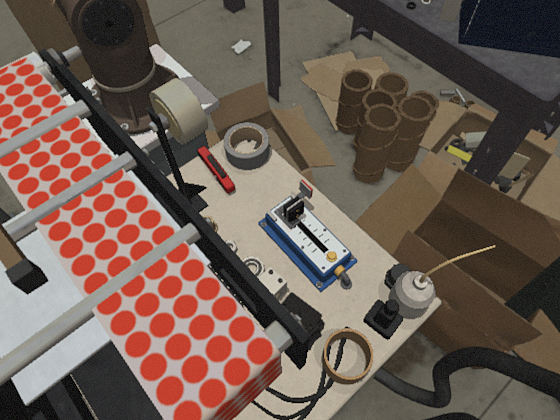

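View pics/side0.png

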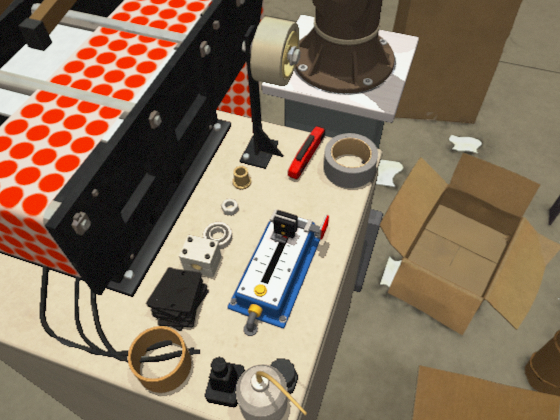

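View pics/wrist0.png

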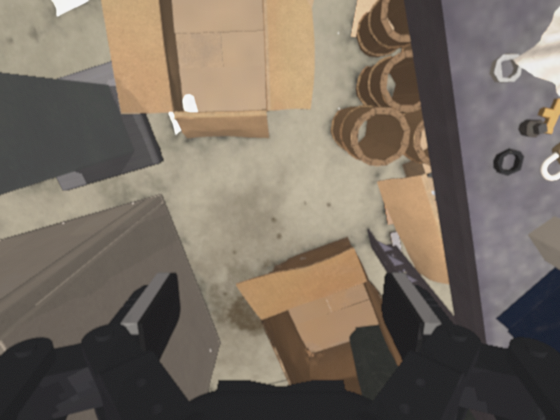

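```bash
cat > h.py <<'E'
from plant import robot
import cv2,numpy as np
def cloud(n,d,T=None):
    c=robot.calibration(n);K=c["camera_matrix"]; T=c["cam_to_world"] if T is None else T
    v,u=np.mgrid[:420,:560]
    P=np.stack([(u-K[0,2])/K[0,0]*d,-(v-K[1,2])/K[1,1]*d,-d],-1)
    W=P@T[:3,:3].T+T[:3,3]; W[d<=0]=np.nan; return W
def proj(n,X,T=None):
    c=robot.calibration(n);K=c["camera_matrix"]; T=c["cam_to_world"] if T is None else T
    p=(np.atleast_2d(X)-T[:3,3])@T[:3,:3]; z=-p[:,2]
    return np.stack([K[0,0]*p[:,0]/z+K[0,2],K[1,2]-K[1,1]*p[:,1]/z],-1)
E
python3 - <<'E'
from h import *
for n in("side","scene"):
    p=cv2.imread(f"pics/{n}0.png"); W=cloud(n,np.load(f"{n}0.npy"))
    hsv=cv2.cvtColor(p,cv2.COLOR_BGR2HSV)
    m=(hsv[...,0]>100)&(hsv[...,0]<125)&(hsv[...,1]>140)&(hsv[...,2]>60)&(np.abs(W[...,2])<.12)
    Q=W[m]; print(n,m.sum())
    hh=np.histogram(Q[:,2],bins=np.arange(-.01,.08,.005)); print(hh)
    # plate: bright, z .04-.06 near
    c=np.median(Q,0); print(c)
    m2=(np.abs(W[...,2]-.05)<.006)&(np.linalg.norm(W[...,:2]-c[:2],axis=-1)<.2)
    cv2.imwrite(f"pics/m_{n}.png",(m2*255).astype(np.uint8))
    q=W[m2]; print(q.mean(0), cv2.minAreaRect(q[:,:2].astype(np.float32)*1000))
    q=Q[Q[:,2]<.03];print('foot', cv2.minAreaRect(q[:,:2].astype(np.float32)*1000))
    for nm,px in ({"side":{"plug":(260,290),"tab":(324,226),"handle":(285,216)},"scene":{"plug":(332,257),"tab":(306,189),"handle":(293,202)}}[n]).items(): print(nm,W[px[1],px[0]])
    x0,y0={"side":(200,160),"scene":(220,150)}[n]
    cv2.imwrite(f"pics/z_{n}.png",cv2.resize(p[y0:y0+150,x0:x0+160],None,fx=4.5,fy=4,interpolation=2) if 0 else cv2.resize(p[y0:y0+150,x0:x0+160],None,fx=4,fy=4,interpolation=2))
E
```

```text
side 1926
(array([  0,   0,   8, 481, 490,  88,  74,  83,  93,  88, 211, 308,   2,
         0,   0,   0,   0]), array([-0.01 , -0.005,  0.   ,  0.005,  0.01 ,  0.015,  0.02 ,  0.025,
        0.03 ,  0.035,  0.04 ,  0.045,  0.05 ,  0.055,  0.06 ,  0.065,
        0.07 ,  0.075]))
[0.66302927 0.08285044 0.01394042]
[0.66358275 0.00766727 0.05037229] ((696.5711669921875, 6.7077484130859375), (350.0399169921875, 240.30819702148438), 7.1751556396484375)
foot ((615.5152587890625, 46.15158462524414), (100.99189758300781, 185.9679718017578), 88.12811279296875)
plug [0.68152126 0.04493959 0.06001228]
tab [0.54376412 0.10988498 0.08149802]
handle [0.56152905 0.04638055 0.10598297]
scene 956
(array([  0,   0,  11, 446, 182,   5,   2,   2,   1,  20, 148, 139,   0,
         0,   0,   0,   0]), array([-0.01 , -0.005,  0.   ,  0.005,  0.01 ,  0.015,  0.02 ,  0.025,
        0.03 ,  0.035,  0.04 ,  0.045,  0.05 ,  0.055,  0.06 ,  0.065,
        0.07 ,  0.075]))
[0.63622742 0.006058   0.01014568]
[0.65371791 0.01208018 0.04976941] ((677.11376953125, 4.389251708984375), (318.86456298828125, 239.7676544189453), 7.117922782897949)
foot ((607.4228515625, 44.51148986816406), (100.92945098876953, 200.81900024414062), 88.45217895507812)
plug [0.68215214 0.04124343 0.05863595]
tab [0.54002549 0.10488249 0.07162367]
handle [0.55872296 0.05078517 0.10240982]
```

View pics/z_side.png

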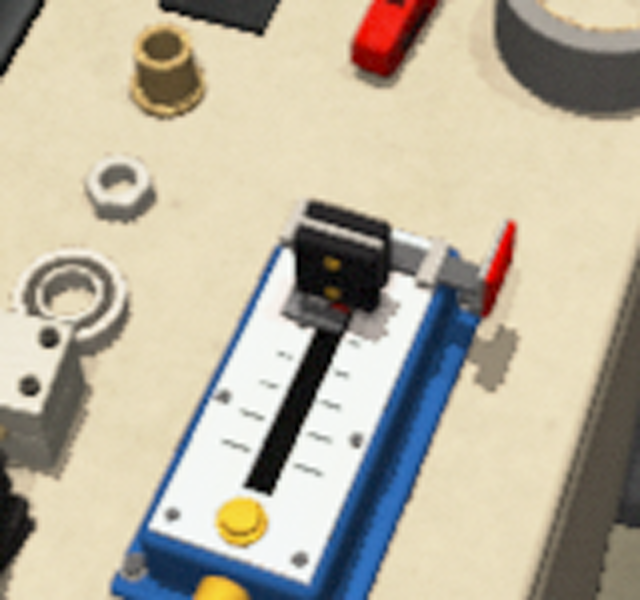

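View pics/z_scene.png

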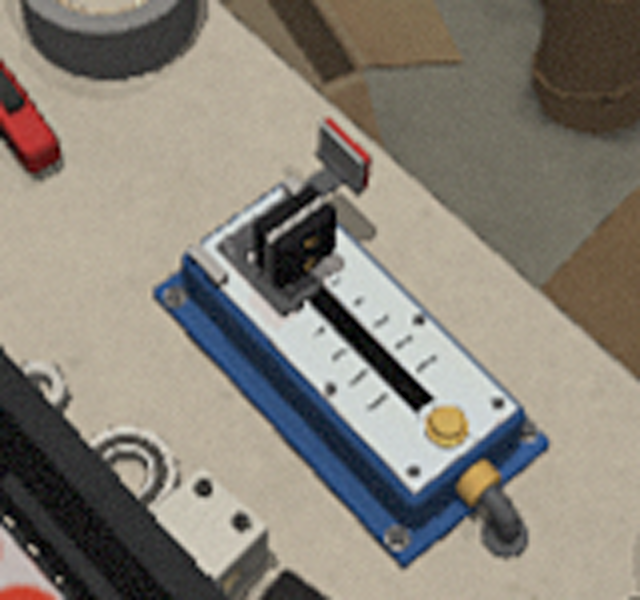

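Run:
```python
from h import *
from scipy.optimize import minimize
for n in("side","scene"):
    p=cv2.imread(f"pics/{n}0.png"); W=cloud(n,np.load(f"{n}0.npy"))
    hsv=cv2.cvtColor(p,cv2.COLOR_BGR2HSV)
    near=np.linalg.norm(W[...,:2]-[.63,.045],axis=-1)<.16
    y=near&(hsv[...,0]>15)&(hsv[...,0]<32)&(hsv[...,1]>130)&(W[...,2]>.055)
    q=W[y];print(n,'plug',y.sum(),(q[:,:2].max(0)+q[:,:2].min(0))/2,q.mean(0))
    r=near&((hsv[...,0]<8)|(hsv[...,0]>172))&(hsv[...,1]>140)&(W[...,2]>.04)&(W[...,1]>.08)
    q=W[r];print('tab',r.sum(),q.mean(0),q.min(0),q.max(0))
    b=near&(hsv[...,2]<70)&(W[...,2]>.1)&(W[...,2]<.112)
    q=W[b];print('handle top',b.sum(),q.mean(0),np.percentile(q,[3,97],axis=0))
    bl=near&(hsv[...,0]>100)&(hsv[...,0]<125)&(hsv[...,1]>140)
    pl=near&(W[...,2]>.047)&(W[...,2]<.053)&(np.abs(W[...,1]-.045)<.05)&~bl
    q=W[pl]; print('plate',q.mean(0),cv2.minAreaRect(q[:,:2].astype(np.float32)*1000))
    t=near&(np.abs(W[...,2])<.004);print('table z',np.median(W[t][:,2]))
W=cloud("side",np.load("side0.npy"))
for nm,(u,v) in dict(roller=(270,50),rollerT=(275,22),stand=(258,150),post=(250,40),tape=(350,150),rail=(245,20),block=(200,245),bush=(241,172)).items(): print(nm,W[v,u].round(3))
```

```text
side plug 115 [0.63131426 0.04958184] [0.65437169 0.04430318 0.06496398]
tab 80 [0.53960878 0.10932845 0.07314552] [0.51976138 0.10659938 0.05488102] [0.55364678 0.11129412 0.08412212]
handle top 187 [0.56651952 0.04778236 0.1051229 ] [[0.55481948 0.03118143 0.10077176]
 [0.57494354 0.06422204 0.10795949]]
plate [0.62573482 0.04650899 0.05075651] ((605.3540649414062, 49.125579833984375), (85.22866821289062, 177.34600830078125), 88.33812713623047)
table z 0.0012135535560524602
scene plug 58 [0.62924944 0.04489905] [0.66210575 0.04377599 0.06234619]
tab 18 [0.54230006 0.10915924 0.07661301] [0.52083808 0.10742918 0.0587341 ] [0.5522975  0.11108107 0.08270583]
handle top 143 [0.56407241 0.04608285 0.10437814] [[0.55337755 0.02949069 0.1010847 ]
 [0.57387161 0.06391738 0.10700142]]
plate [0.62382349 0.04449296 0.0500894 ] ((605.4472045898438, 50.980247497558594), (82.18582916259766, 178.7993621826172), 88.55485534667969)
table z 0.00034810593859258
roller [ 0.395 -0.034  0.297]
rollerT [ 0.349 -0.041  0.315]
stand [ 0.366 -0.082  0.022]
post [ 0.359 -0.083  0.28 ]
tape [0.299 0.096 0.014]
rail [ 0.233 -0.147  0.224]
block [ 0.63  -0.087  0.05 ]
bush [ 0.429 -0.095  0.018]
```

```bash
cat >> h.py <<'E'
def R(yaw):
    c,s=np.cos(yaw),np.sin(yaw)
    return np.array([[c,s,0],[s,-c,0],[0,0,-1.]])
def wristT():
    s=robot.read_state(); T=np.eye(4);T[:3,:3]=s["orientation"];T[:3,3]=s["ee_pos"]
    return T@robot.calibration("wrist")["tool_from_camera"]
def shot(n,f):
    T=wristT() if n=="wrist" else None
    p,d=robot.snapshot(n); cv2.imwrite(f"pics/{f}.png",p[:,:,::-1]); np.save(f"{f}.npy",d)
    if T is not None: np.save(f"{f}_T.npy",T)
    return p,d,T
E
python3 - <<'E'
from h import *
Rt=R(np.radians(-1.5))
print(robot.ik([.538,.18,.2],Rt),robot.ik([.50,.045,.09],Rt),robot.ik([.55,.12,.075],Rt))
robot.movep([.538,.18,.22],Rt)
robot.gripper_to(0)
s=robot.read_state();print(s["time_s"],s["ee_pos"],s["qpos"],s["width"],robot.tcp_to_tips,s["contact_force"])
shot("wrist","w1")
E
```

```text
[-55.0253289   25.99866592  44.16948617 104.00708755 -20.99300392
  58.4918468  -94.06075385] [-43.37960531  30.32351212  44.69891344 119.29231654 -31.60069467
  42.66598643 -70.03569662] [-43.17001309  34.43555371  36.7785882  111.11741396 -29.18376658
  43.97419532 -81.11851029]
2.925 [0.53801337 0.17997895 0.21999645] [-55.66303191  24.73674852  44.84912591 102.60811771 -19.757337
  60.80539344 -95.13207599] -0.00013462159009091068 0.011 [ 0.38118657 -0.00600452  0.50544441]
```

View pics/w1.png

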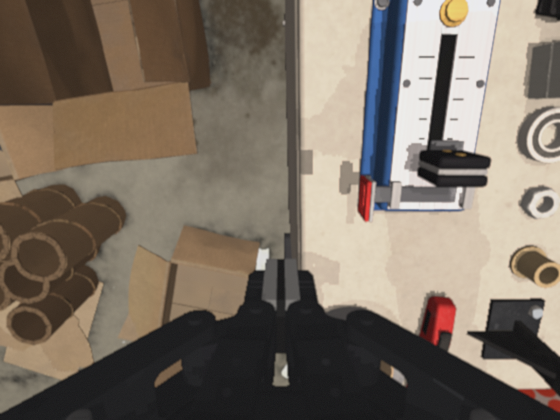

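Run:
```python
from h import *
n="w1";p=cv2.imread("pics/w1.png");T=np.load("w1_T.npy");W=cloud("wrist",np.load("w1.npy"),T)
hsv=cv2.cvtColor(p,cv2.COLOR_BGR2HSV)
near=(np.abs(W[...,0]-.61)<.14)&(np.abs(W[...,1]-.045)<.09)
def st(nm,m):
    q=W[m];print(nm,m.sum(),q.mean(0).round(4),np.percentile(q,[2,98],axis=0).round(4).tolist())
st('plug',near&(hsv[...,0]>15)&(hsv[...,0]<32)&(hsv[...,1]>130)&(W[...,2]>.055)&(W[...,0]>.66))
st('tab',near&((hsv[...,0]<8)|(hsv[...,0]>172))&(hsv[...,1]>140)&(W[...,1]>.08))
st('handle top',near&(hsv[...,2]<80)&(W[...,2]>.1)&(W[...,2]<.112))
b=near&(hsv[...,0]>100)&(hsv[...,0]<125)&(hsv[...,1]>140)
st('blue',b)
slot=near&(hsv[...,2]<60)&(W[...,0]>.59)&(W[...,0]<.7)&(np.abs(W[...,1]-.045)<.015)
st('slot',slot);q=W[slot];
xs=np.arange(.60,.66,.01);ys=[np.median(q[np.abs(q[:,0]-x)<.005,1]) for x in xs];print(np.polyfit(xs,ys,1),np.round(ys,4))
st('table',near&(np.abs(W[...,2])<.006))
st('plate',near&(np.abs(W[...,2]-.05)<.005)&(hsv[...,1]<60)&(hsv[...,2]>170))
# tick lines
x0,y0=360,0
cv2.imwrite("pics/w1z.png",cv2.resize(p[0:230,x0:560],None,fx=2.6,fy=2.6,interpolation=2))
```

```text
plug 376 [0.6761 0.0447 0.0577] [[0.6694, 0.0377, 0.0553], [0.6829, 0.0517, 0.0593]]
tab 453 [0.5374 0.1116 0.0869] [[0.5207, 0.1082, 0.0587], [0.551, 0.1238, 0.2912]]
handle top 1219 [0.563  0.0498 0.1042] [[0.5519, 0.0317, 0.1012], [0.5732, 0.0662, 0.106]]
blue 3553 [0.6202 0.0884 0.0216] [[0.5425, 0.0805, 0.007], [0.6866, 0.0976, 0.0466]]
slot 1206 [0.6269 0.0449 0.0477] [[0.5916, 0.0394, 0.0462], [0.6601, 0.0504, 0.0491]]
[-0.03102725  0.06435383] [0.0457 0.0455 0.0451 0.0448 0.0444 0.0441 0.0441]
table 18061 [ 5.811e-01  5.520e-02 -1.000e-04] [[0.4726, -0.0434, -0.0018], [0.6943, 0.1335, 0.0016]]
plate 11074 [0.6222 0.0471 0.0498] [[0.5213, 0.0113, 0.0482], [0.6824, 0.08, 0.0515]]
```

View pics/w1z.png

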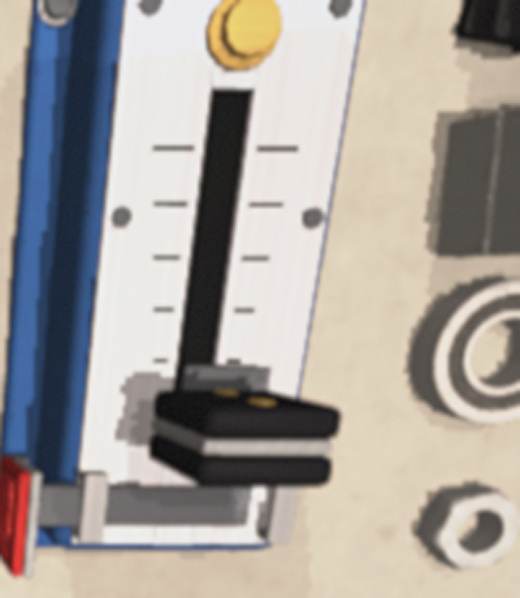

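Run:
```python
from h import *
T=np.load("w1_T.npy");c=robot.calibration("wrist");K=c["camera_matrix"]
for u,v in [(225,148),(225,204),(210,258),(200,309),(195,360)]:
    u=360+u/2.6;v/=2.6
    r=T[:3,:3]@np.array([(u-K[0,2])/K[0,0],-(v-K[1,2])/K[1,1],-1]); t=(.05-T[2,3])/r[2]; print((T[:3,3]+t*r).round(4))
```

```text
[0.6447 0.0447 0.05  ]
[0.6286 0.0429 0.05  ]
[0.6126 0.0458 0.05  ]
[0.5969 0.0473 0.05  ]
[0.5807 0.0472 0.05  ]
```

Run:
```python
from h import *
Rt=R(np.radians(-1.7))
def S(t):
    s=robot.read_state();print(t,round(s["time_s"],2),s["ee_pos"].round(4),s["contact_force"].round(2))
robot.servo_line([.537,.165,.10],attitude=Rt)
robot.servo_line([.537,.165,.068],v=.06);S('pre')
r=robot.servo_line([.537,.112,.068],v=.03,stop_force=1.5);S(('touch',r))
r=robot.servo_line([.5365,.095,.068],v=.02,stop_force=15);S(('push',r))
shot("wrist","w2")
```

```text
pre 4.62 [0.537  0.1648 0.0679] [0.31 0.26 1.21]
('touch', True) 5.87 [0.5368 0.1235 0.0678] [1.01 0.6  0.12]
('push', True) 6.79 [0.5358 0.1078 0.0675] [0.1  1.83 0.71]
```

View pics/w2.png

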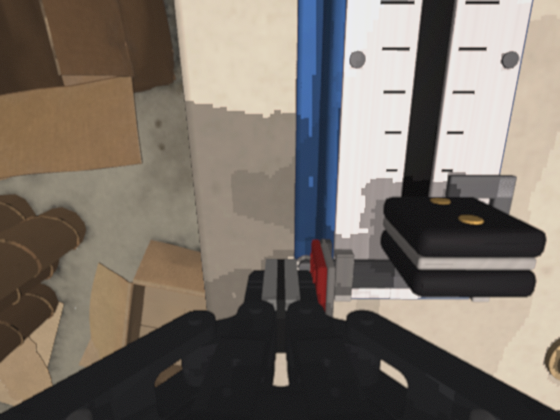

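Run:
```python
from h import *
def S(t):
    s=robot.read_state();print(t,round(s["time_s"],2),s["ee_pos"].round(4),s["contact_force"].round(2))
S('0')
for y in (.107,.106,.105,.104,.103,.102):
    x,_,z=.5362,0,.068
    r=robot.servo_line([x,y,z],v=.02,stop_force=20);S((y,r))
    if r: break
r=None
f=robot.read_state()["contact_force"]
shot("side","s3");shot("wrist","w3")
```

```text
0 6.84 [0.5357 0.1078 0.0674] [0.07 1.35 1.73]
(0.107, False) 7.11 [0.5358 0.1077 0.0678] [-0.29  5.43 -1.59]
(0.106, False) 7.36 [0.5358 0.1076 0.0678] [-1.69  8.58 -1.93]
(0.105, False) 7.61 [0.5358 0.1075 0.0678] [-1.1  10.6  -0.99]
(0.104, False) 7.86 [0.5357 0.1074 0.0678] [-1.75 13.5  -1.71]
(0.103, False) 8.11 [0.5357 0.1073 0.0678] [-1.31 16.13 -0.74]
(0.102, False) 8.36 [0.5357 0.1072 0.0678] [-1.18 17.94 -1.58]
```

```bash
python3 - <<'E'
from h import *
def S(t):
    s=robot.read_state();print(t,round(s["time_s"],2),s["ee_pos"].round(4),s["contact_force"].round(2))
robot.servo_line([.537,.150,.068],v=.08);S('back')
robot.servo_line([.537,.150,.17],v=.15)
robot.servo_line([.485,.046,.17],v=.15);S('above')
shot("wrist","w4");shot("side","s4")
E
python3 - <<'E'
import cv2
p=cv2.imread("pics/s4.png")[160:310,200:360];cv2.imwrite("pics/s4z.png",cv2.resize(p,None,fx=4,fy=4,interpolation=2))
E
```

```text
back 9.21 [0.537  0.1495 0.068 ] [ 0.37 -0.11 -0.4 ]
above 10.97 [0.4855 0.047  0.17  ] [ 0.8   1.78 -0.17]
```

View pics/w4.png

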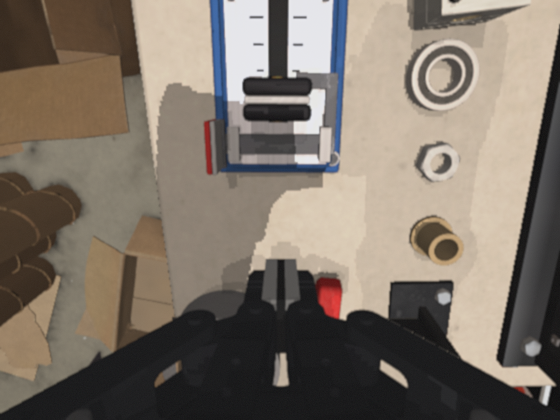

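View pics/s4z.png

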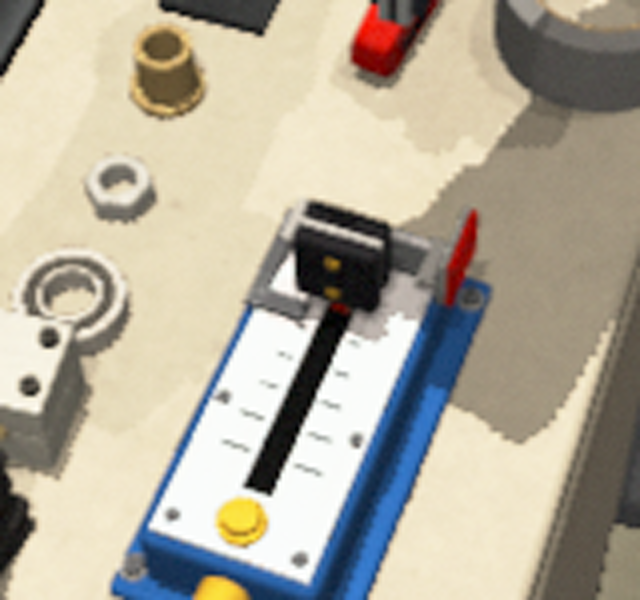

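```bash
cat >> h.py <<'E'
def Fx(k=3):
    a=[]
    for i in range(k):
        robot.hold(.02); s=robot.read_state(); a.append([s["contact_force"][0],s["contact_force"][2],s["ee_pos"][0],s["ee_pos"][2]])
    return np.mean(a,0),s["time_s"]
E
python3 - <<'E'
from h import *
def S(t):
    s=robot.read_state();print(t,round(s["time_s"],2),s["ee_pos"].round(4),s["contact_force"].round(2))
robot.servo_line([.500,.0468,.17],attitude=R(np.radians(-1.7)))
robot.servo_line([.500,.0468,.083],v=.12);S('down')
r=robot.servo_line([.530,.0468-.030*.03,.083],v=.04,stop_force=3);S(('app',r))
x=robot.read_state()["ee_pos"][0]; x0=x
while x<.551:
    x+=.0015; r=robot.servo_line([x,.0468-(x-.5)*.03,.083],v=.03)
    m,t=Fx(); print(round(t,2),round(x,4),m.round(4))
    if m[0]<-4: break
E
```

```text
down 12.19 [0.5003 0.0467 0.0835] [-0.03  0.61 -0.29]
('app', False) 13.09 [0.5297 0.0458 0.0829] [ 0.69 -0.71 -0.  ]
13.39 0.5312 [-0.0995  0.4406  0.5311  0.083 ]
13.69 0.5327 [-0.2309  0.381   0.5327  0.083 ]
13.99 0.5342 [0.2579 0.1546 0.5342 0.083 ]
14.29 0.5357 [-0.0059 -0.4479  0.5358  0.083 ]
14.59 0.5372 [-0.1201 -0.6122  0.5372  0.083 ]
14.89 0.5387 [ 0.1729 -0.0518  0.5388  0.083 ]
15.19 0.5402 [0.6307 0.4006 0.5402 0.083 ]
15.49 0.5417 [-0.2119  0.0069  0.5417  0.083 ]
15.79 0.5432 [ 0.1119 -0.0406  0.5433  0.083 ]
16.09 0.5447 [-1.1681  0.3001  0.5446  0.083 ]
16.39 0.5462 [-5.3628  4.1196  0.5454  0.0829]
```

Run:
```python
from h import *
shot("wrist","w5");shot("side","s5")
p=cv2.imread("pics/s5.png")[160:310,200:360];cv2.imwrite("pics/s5z.png",cv2.resize(p,None,fx=4,fy=4,interpolation=2))
```

```text
(no output)
```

View pics/w5.png

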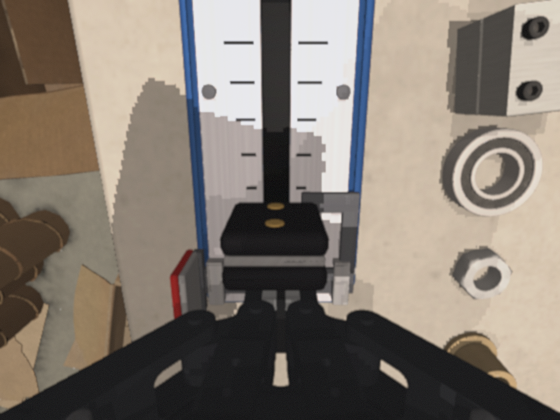

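View pics/s5z.png

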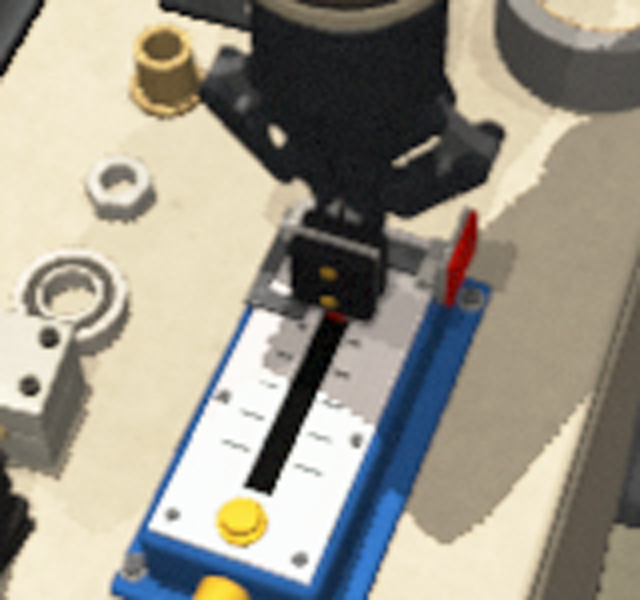

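Run:
```python
from h import *
x=.5462
while x<.5568:
    x+=.0012; r=robot.servo_line([x,.0468-(x-.5)*.03,.083],v=.04)
    m,t=Fx(2); print(round(t,2),round(x,4),m.round(4))
shot("wrist","w6")
```

```text
16.77 0.5474 [-5.0237  2.3908  0.5469  0.0828]
17.06 0.5486 [-2.138  -1.4502  0.5487  0.0828]
17.34 0.5498 [-0.4415 -1.1312  0.5505  0.0832]
17.62 0.551 [-0.0754 -0.5602  0.5517  0.0832]
17.91 0.5522 [-0.2141 -0.6276  0.5524  0.083 ]
18.19 0.5534 [-0.1977  0.2105  0.5535  0.083 ]
18.48 0.5546 [-0.7157  0.3392  0.5547  0.083 ]
18.76 0.5558 [-0.0406  0.1856  0.5559  0.083 ]
19.04 0.557 [-0.0905 -0.8127  0.5571  0.083 ]
```

View pics/w6.png

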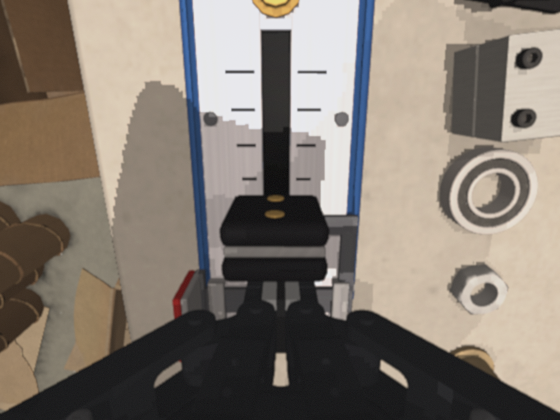

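```bash
cat >> h.py <<'E'
def lever(f):
    p=cv2.imread(f"pics/{f}.png");T=np.load(f"{f}_T.npy");W=cloud("wrist",np.load(f"{f}.npy"),T)
    h=cv2.cvtColor(p,cv2.COLOR_BGR2HSV)
    m=(h[...,2]<110)&(W[...,2]>.1015)&(W[...,2]<.108)&(np.abs(W[...,1]-.046)<.019)&(W[...,0]>.53)&(W[...,0]<.68)
    q=W[m];
    # columns profile of x at y ends away from fingers
    e=q[np.abs(q[:,1]-.045)>.012] if 0 else q
    k=(W[...,2]>.047)&(W[...,2]<.053)&(np.abs(np.abs(W[...,1]-.0445)-.014)<.004)&(h[...,2]<90)&(W[...,0]>.6)&(W[...,0]<.67)
    tx=np.histogram(W[k][:,0],bins=np.arange(.6,.67,.001))
    print(f,'handle x',np.percentile(q[:,0],[1,5,50,95,99]).round(4),len(q))
    print(' ticks',[(round(a,3),int(c)) for a,c in zip(tx[1],tx[0]) if c>3])
E
python3 - <<'E'
from h import *
for f in("w1","w4","w5","w6"): lever(f)
E
```

```text
w1 handle x [0.5509 0.552  0.5647 0.5726 0.5733] 1194
 ticks []
w4 handle x [0.5505 0.5514 0.5641 0.572  0.5729] 2330
 ticks []
w5 handle x [0.5516 0.5552 0.5654 0.5774 0.578 ] 5874
 ticks [(np.float64(0.628), 18), (np.float64(0.629), 16), (np.float64(0.644), 19), (np.float64(0.645), 18)]
w6 handle x [0.563  0.5667 0.5801 0.5923 0.593 ] 5956
 ticks [(np.float64(0.611), 6), (np.float64(0.612), 28), (np.float64(0.613), 13), (np.float64(0.629), 14), (np.float64(0.645), 17)]
```

Run:
```python
from h import *
robot.hold(1.2)
x=.557
while x<.5719:
    x+=.0015; r=robot.servo_line([x,.0468-(x-.5)*.03,.083],v=.04)
    m,t=Fx(2); print(round(t,2),round(x,4),m.round(4))
shot("wrist","w7"); lever("w7"); robot.hold(.6)
```

```text
20.57 0.5585 [0.0825 0.2083 0.5586 0.083 ]
20.86 0.56 [-0.2923 -0.3228  0.5601  0.083 ]
21.14 0.5615 [-2.362   1.8745  0.561   0.0829]
21.43 0.563 [-5.323   2.8935  0.5622  0.0828]
21.71 0.5645 [-2.9974  0.0521  0.5642  0.0828]
21.99 0.566 [-0.4313  0.1008  0.5667  0.0831]
22.27 0.5675 [0.2074 0.1451 0.5682 0.0832]
22.56 0.569 [-0.1241  0.1593  0.5692  0.083 ]
22.84 0.5705 [0.2279 0.2627 0.5706 0.083 ]
23.12 0.572 [0.2015 0.5265 0.5721 0.083 ]
w7 handle x [0.5784 0.5818 0.5962 0.6083 0.609 ] 6087
 ticks [(np.float64(0.612), 30), (np.float64(0.613), 24), (np.float64(0.627), 6), (np.float64(0.628), 35), (np.float64(0.629), 16), (np.float64(0.644), 18), (np.float64(0.645), 16)]
```

View pics/w7.png

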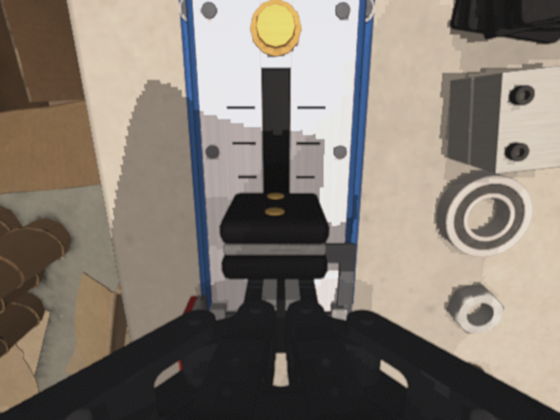

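Run:
```python
from h import *
robot.hold(.7)
x=.572
while x<.5864:
    x+=.0015; r=robot.servo_line([x,.0468-(x-.5)*.03,.083],v=.04)
    m,t=Fx(2); print(round(t,2),round(x,4),m.round(4))
    if x>.5825 and abs(m[0])<.8 and x>.586: break
shot("wrist","w8"); lever("w8"); robot.hold(1)
```

```text
24.76 0.5735 [0.0806 0.0673 0.5736 0.083 ]
25.04 0.575 [-0.1239  0.5101  0.5751  0.083 ]
25.32 0.5765 [-0.9351  0.7175  0.5765  0.0829]
25.61 0.578 [-3.9417  3.8196  0.5773  0.0829]
25.89 0.5795 [-4.022   1.5074  0.5791  0.0828]
26.18 0.581 [-0.8205 -1.5895  0.5812  0.0829]
26.46 0.5825 [-0.4952 -0.8221  0.5834  0.0833]
26.74 0.584 [-0.7392  0.279   0.5844  0.0831]
27.02 0.5855 [-0.2867  0.1826  0.5856  0.083 ]
27.31 0.587 [ 0.3406 -0.2126  0.5871  0.083 ]
w8 handle x [0.5933 0.5968 0.6122 0.6243 0.625 ] 6100
 ticks [(np.float64(0.628), 41), (np.float64(0.629), 22), (np.float64(0.644), 37), (np.float64(0.645), 22)]
```

View pics/w8.png

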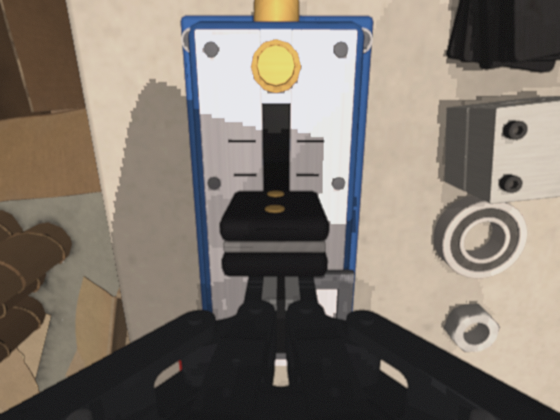

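Third notch: the handle's far edge moved another 16 mm, and two marks remain ahead. I'll back off, lift clear and check.

Run:
```python
from h import *
robot.servo_line([.535,.0458,.083],v=.06)
robot.servo_line([.53,.0458,.2],v=.12)
s=robot.read_state();print(s["time_s"],s["ee_pos"].round(3),s["contact_force"].round(2))
shot("wrist","w9");lever("w9");shot("side","s9")
p=cv2.imread("pics/s9.png")[160:310,200:360];cv2.imwrite("pics/s9z.png",cv2.resize(p,None,fx=4,fy=4,interpolation=2))
```

```text
30.5 [0.53  0.046 0.199] [ 0.55 -0.06  0.02]
w9 handle x [0.6025 0.6033 0.6156 0.6234 0.6243] 1784
 ticks []
```

View pics/w9.png

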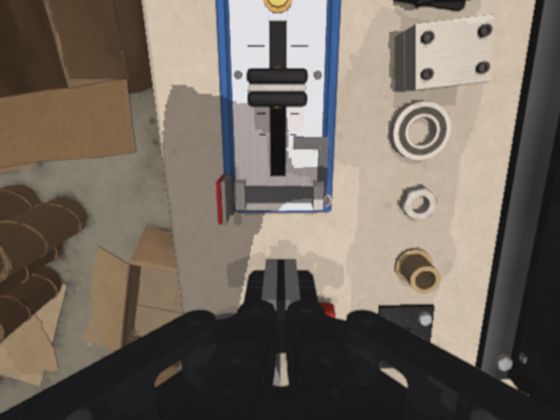

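View pics/s9z.png

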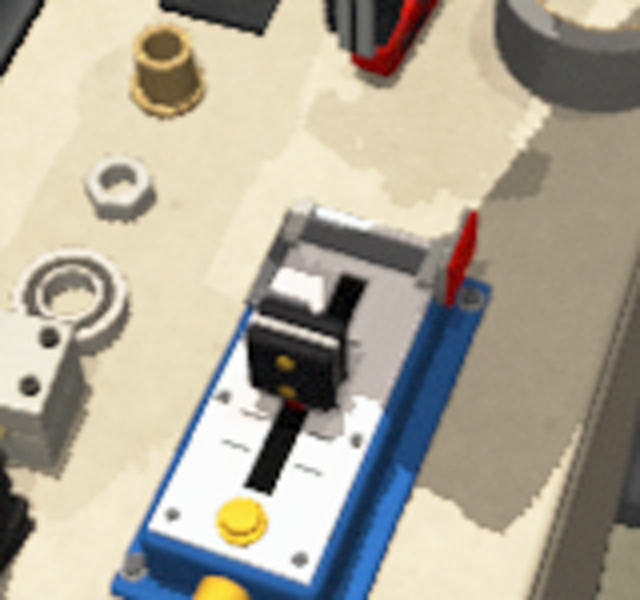

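```bash
python3 -c "
from plant import robot
robot.hand_in()"
```

```text
the job is handed in; nothing more can be done
```

The brake is set: the catch is fully in and the lever is seated in the third notch. The job was handed in at about 30.5 s, well under the 72 s limit.

- **Catch:** I pushed the red tab with the closed fingertips until it hit its stop. Pressing harder, to about 18 N, moved it less than 1 mm more.
- **Lever:** I pushed it one click at a time and paused at least a second in each notch. Each click showed the force rising to at least 4–5 N and then falling to zero. After each one the finger was stopped short of the next notch's resistance.
- **Final position:** with the arm clear and reading no contact force, the handle centre is at x ≈ 0.613 m, and the third notch mark is at 0.6126 m. Both clicks after notch 1 moved the handle 16 mm, and two marks remain ahead of it.
- **Loose parts:** the bush, nut, bearing and clamp block look unmoved in the pictures.

**Disagreements:** my estimates of the unit's origin along the slot differed by a few millimetres (0.614 to 0.623 m). The lever also started about 4 mm into its free travel rather than at 0. I therefore worked from the forces felt and the notch marks instead of the first pose estimate.

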